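# Hold the phone stand's arm level over its foot

## Robot

A 6-joint arm with a two-finger parallel gripper is mounted at the origin on the work surface. World frame = base frame: x ahead of the robot, y to its left, z up, the work surface at z = 0. Lengths are in m, angles in rad, forces in N, time in s.
With the tool pointing down it reaches from about 0.35 to 0.8 m from the base axis. Payload 7.3 kg.
Tool frame: the origin (TCP) lies between the finger pads; the fingertips stand 25 mm ahead of it and the grasp point (between the pads) lies 6 mm ahead of it (r.tip_extent is the distance from the TCP to the fingertips, in m); z points along the fingers, y is the line along which they close (so a half turn about z gives the same grasp; the last joint's range is limited). The gripper opens to 85 mm and grips with 20 to 120 N. Pads are 22 mm wide; open, the fingers measure 114 mm over their backs; the gripper's body (76 mm by 85 mm) begins 54 mm behind the grasp point. The pads swing forward as they close: fully open they stand 13 mm farther back than shut.
Start: joints at [1.045, 0.342, 1.524, -0, 1.275, -0.146], TCP at [0.195, 0.488, 0.256] pointing down, gripper open.
Joint ranges: [-2.53, 2.53], [-0.77, 2.02], [0.04, 2.7], [-1, 4.14], [0.28, 2.66], [-3.11, 3.11]. Speed limits (rad/s): [2.57, 2.57, 3.14, 3.14, 3.14, 3.14].

## Interface

Orientations are given as a unit quaternion [x, y, z, w].
In Python, from workcell import r, command_gripper, optics gives the robot as it stands. The module is installed in compiled form; this text tells all that it offers. Calls block until the motion is done:
- r.reach(position, orientation): joint-space move of the TCP to a pose.
- r.move_straight(position, orientation=None, speed=0.15, max_force=None): straight line of the TCP; orientation=None keeps the orientation; speed is the mean speed in m/s. With max_force (N) it stops when the force on the tool has changed by that much, and returns True; else False.
- r.movej(angles): joint-space move.
- command_gripper(opening, force=None): finger opening in m; force is the grip in N (None keeps the last); returns when the fingers have stopped.
- r.hold(seconds).
- r.solve_ik(position, orientation): joint angles nearest the present ones, or None.
- r.read_state(): the state.
- optics.get_image(name): name is "scene" or "top"; returns (picture, depth): 400x640x3 uint8, red, green, blue; 400x640 float32, m along the optical axis (not along the pixel's ray), 0 where there is no reading.
- optics.camera_model(name): a dict with "K" (3x3 intrinsics, pixels), "k1" (the pictures are not rectified: a ray, as slopes to the right and down, at radius r is drawn at 1 + k1 r^2 times it, then the intrinsics apply), "R" (3x3) and "t" (3): a world point X has camera coordinates R X + t. Camera axes: x right, y down, z forward; pixel columns grow to the right and rows downward; lengths in m; the calibration is good to about 2 mm. A picture is of the moment at which its call begins. camera_model takes no time and is no camera call.
A pose or a line that the arm cannot do raises r.PlanningError and nothing moves.
- r.finish_job(): hands the job in; it is judged then, once.
The state is a dict: "time_s": time; "joint_positions": joint angles; "dq": joint speeds; "tau": joint torques, N m; "eef_pos": TCP position; "eef_rot": TCP orientation; "contact_force": force on the tool from outside, world axes, zero at the start; "torque": the same for the moment, N m; "grip_width": finger opening in m; "grip_force": force on a finger pad.
Only numpy, scipy, OpenCV 4.12 (cv2) and the standard library are available. Lean on these libraries where they do the work, as an engineer would, in place of code of your own. Each camera call takes 0.05 s, during which the arm holds its last target. There are 200 camera calls.

## Task

We are putting the phone stand together: first turn its round foot on the spot until the charging port on its side squarely faces the white charger block, and let go of it. Then pick up the stand's long arm by its balance point, carry it over, and hold it level and still with the hole at its narrow end right above the foot's upright pin, a couple of centimetres clear of it, so that I can thread the lead; finish while holding it there, not resting on anything. Leave everything else on the desk alone.

Things in the scene. Friction and masses are not known exactly. Their poses are not given: they have to be found in the camera images.
- foot: round aluminium foot, upright cylinder 52 mm across, 60 tall, about 0.6 kg, loose on the desk; on top an upright pin 10 mm across reaches 75 mm above the desk. On its side, 6 to 20 mm up, a black box-shaped charging port 18 mm wide sticks out 11 mm; a thin black line on the top runs from pin to port. Origin at the centre of its underside, z up, x towards the port
- port (a point): outer face of the foot's charging port, 37 mm from the foot's axis, 13 mm above the desk
- spigot_top (a point): centre of the top end of the foot's pin, on the foot's axis, 75 mm above the desk
- stand_arm: the stand's arm, 219 mm long, 0.3 kg, lying level, loose. Narrow end: upright aluminium eye, 30 mm across, 36 tall, 16 mm through hole. Heavy end: white disc with a dark pad on top, 66 mm across, 22 thick, with two lips 34 high, its centre 185 mm from the hole's axis. Between: bar 14 mm wide, from 20 to 36 mm above the desk, free 15 to 152 mm from that axis. Origin on the axis at the eye's underside; z up, x to the disc
- eye (a point): centre of the lower mouth of the hole in the narrow end of the arm (same point as the arm's origin)
- balance (a point): the arm's balance point along the bar: on the bar's centre line, 110 mm from the hole's axis towards the disc, 28 mm above the arm's underside (mid-depth of the bar)
- charger: white rectangular charger block, 60 x 85 x 40 mm tall, fixed to the desk 0.13 to 0.31 m from the foot; origin at the centre of its underside. The port faces it squarely when it points at the block's centre, whichever way the block is turned
- speaker: round grey speaker, 72 mm across, 52 mm tall, fixed to the desk; origin at the centre of its underside. Bystander
- tea_jar: round amber jar with a white cap, 68 mm across, 150 mm tall; origin at the centre of its underside, z up. Loose bystander
- phone: flat phone, 150 x 74 x 10 mm, lying screen up; origin at the centre of its underside. Loose bystander
- glasses_case: rounded black case, 155 x 58 x 36 mm; origin at the centre of its underside, x along its length. Loose bystander
- lens_case: small white contact-lens case, two round pots side by side, 32 x 68 x 14 mm; origin at the centre of its underside. Loose bystander
Not all that is in view belongs to the job. What is shaped like the foot but blue, green or turquoise is not meant.

How it is judged:
By the outcome, as a careful person would: the job done as asked, in the order asked, and still so for the second after the job is handed in, while the arm keeps its last pose, push and grip.
It also fails if it takes over 56 s, if anything falls off the work surface, if the arm or the gripper's body presses on something with over 40 N, if the wrist force passes 120 N, or if a joint passes its speed limit or range.

## Working session

There is one attempt and no reset: what is moved stays moved. The work goes in short steps, each a Python script; the robot and the scene stay as the last script left them, time stands still between calls to the robot, and variables do not carry over. Pictures are saved under pics/ and viewed, at most 10 in all, crops included, and the job is handed in when it is done.

```bash
mkdir -p pics; cat > h.py <<'E'
import numpy as np, cv2
from workcell import r, command_gripper, optics
def grab(n):
    im,d=optics.get_image(n); np.savez(f'{n}.npz',im=im,d=d); return im,d
def load(n):
    z=np.load(f'{n}.npz'); return z['im'],z['d']
def cloud(n,d):
    m=optics.camera_model(n); K=np.array(m['K'],float); k1=m['k1']
    v,u=np.mgrid[:400,:640].astype(float)
    p=cv2.undistortPoints(np.stack([u.ravel(),v.ravel()],1)[:,None],K,np.array([k1,0,0,0.])).reshape(400,640,2)
    c=np.dstack([p[...,0]*d,p[...,1]*d,d])
    return (c-np.array(m['t']))@np.array(m['R'])
def down(yaw): # tool z down; tool y (closing) at angle yaw in world
    from scipy.spatial.transform import Rotation as R
    y=np.array([np.cos(yaw),np.sin(yaw),0]); z=np.array([0,0,-1.]); x=np.cross(y,z)
    return R.from_matrix(np.stack([x,y,z],1)).as_quat()
E
python3 - <<'E'
from h import *
for n in('scene','top'):
    im,d=grab(n); cv2.imwrite(f'pics/{n}0.png',im[...,::-1]); m=optics.camera_model(n); print(n,-np.array(m['R']).T@np.array(m['t']),m['K'],m['k1'])
print(r.read_state())
E
```

```text
scene [1.2758299  0.45207616 0.65051996] [[413.39844326   0.         324.65034244]
 [  0.         413.39844326 201.29478028]
 [  0.           0.           1.        ]] -0.042970225724705526
top [ 0.37282876 -0.04516779  1.01339477] [[379.34194086   0.         317.41274532]
 [  0.         379.34194086 202.72988197]
 [  0.           0.           1.        ]] -0.023631270487488032
{'time_s': 0.1, 'joint_positions': array([ 1.04498919e+00,  3.42651522e-01,  1.52489987e+00, -2.24113535e-05,
        1.27540809e+00, -1.46009804e-01]), 'dq': array([ 1.51460385e-05, -1.60142883e-03, -1.83537170e-03, -6.16155861e-04,
        2.17872516e-03, -8.99132265e-04]), 'tau': array([ 2.51881604e-03, -4.34445047e+01, -2.46492362e+01, -2.40327090e-04,
        4.52545850e-03,  1.56591096e-05]), 'eef_pos': array([0.19446365, 0.48731549, 0.25570378]), 'eef_rot': array([ 1.88756128e-01,  9.82023756e-01, -6.48750010e-04, -2.15151979e-04]), 'contact_force': array([-0.32351799,  0.16202383, -0.29892414]), 'torque': array([ 0.07226185, -0.0252832 ,  0.0559    ]), 'grip_force': 0.0, 'grip_width': 0.08531518838198138}
```

View pics/scene0.png

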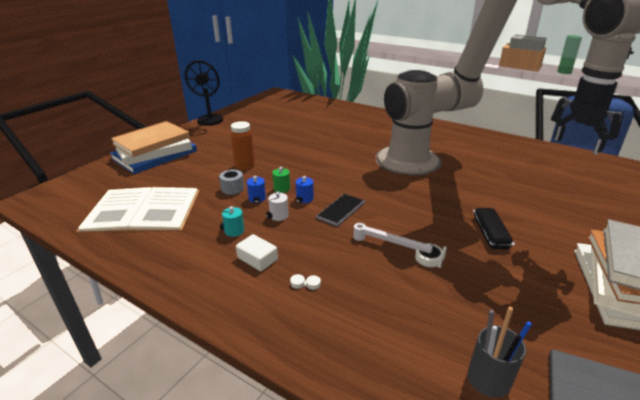

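View pics/top0.png

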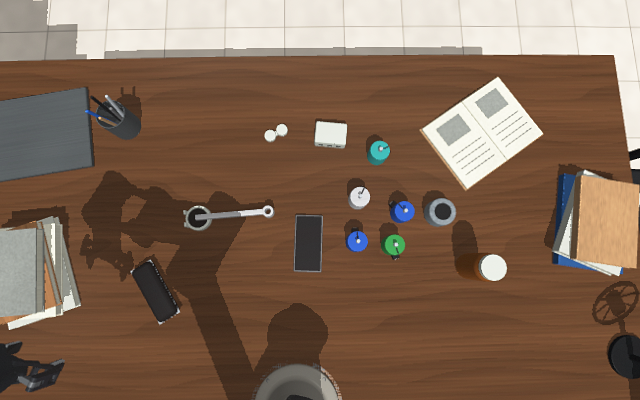

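The scene and top views show five foot-shaped things. In the top view they are turquoise (378,151), blue (403,211) and (357,241), green (394,244), and one bare-aluminium (360,197), which fits the description. The charger is at (331,133), the arm's eye at (267,211) and its disc at (198,217). Next I'll measure these and confirm the foot in a crop.

```bash
python3 - <<'E'
from h import *
im,d=load('top'); P=cloud('top',d)
def fit(u0,u1,v0,v1,zlo,zhi,name):
    q=P[v0:v1,u0:u1]; m=(d[v0:v1,u0:u1]>0)&(q[...,2]>zlo)&(q[...,2]<zhi); p=q[m]
    if len(p)<3: print(name,'none',len(p)); return
    c,s,a=cv2.minAreaRect((p[:,:2]*1000).astype(np.float32))
    (ec,er)=cv2.minEnclosingCircle((p[:,:2]*1000).astype(np.float32))
    print(name,len(p),'med z',np.median(p[:,2]).round(4),'mean',p[:,:2].mean(0).round(4),'rect',np.round(c,1),np.round(s,1),round(a,1),'circ',np.round(ec,1),round(er,1)); 
fit(340,382,178,215,.052,.066,'foot top'); fit(340,382,178,215,.067,.085,'pin')
fit(310,352,115,153,.032,.05,'charger')
fit(255,280,200,222,.028,.045,'eye top'); fit(210,258,205,225,.028,.045,'bar'); fit(180,214,200,235,.015,.05,'disc')
fit(390,416,198,225,.03,.09,'blue1');fit(366,392,138,166,.03,.09,'turq');fit(345,369,228,254,.03,.09,'blue2');fit(382,408,230,262,.03,.09,'green')
fit(425,460,195,228,.03,.09,'speaker')
fit(290,326,210,275,.005,.02,'phone')
a=cv2.resize(im[170:225,330:390],None,fx=6,fy=6,interpolation=cv2.INTER_CUBIC)
s,_=load('scene'); b=cv2.resize(s[180:235,250:310],None,fx=6,fy=6,interpolation=cv2.INTER_CUBIC)
cv2.imwrite('pics/foot.png',np.hstack([a,b])[...,::-1])
E
```

```text
foot top 307 med z 0.0596 mean [ 0.5249 -0.1686] rect [ 524.7 -169. ] [49.6 49.3] 0.1 circ [ 525.6 -169.3] 25.7
pin 14 med z 0.0747 mean [ 0.5252 -0.1694] rect [ 524.5 -169.2] [7.9 7.7] 86.3 circ [ 525.3 -169.2] 4.8
charger 686 med z 0.0396 mean [ 0.7017 -0.0996] rect [ 703.3 -100. ] [84.9 61. ] 83.4 circ [ 703.  -100.4] 49.3
eye top 120 med z 0.0354 mean [0.495  0.0773] rect [495.7  77.6] [28.5 46.8] 0.7 circ [494.  78.] 23.9
bar 271 med z 0.0354 mean [0.4892 0.1563] rect [489.7 156.6] [ 14.9 122.5] 4.1 circ [489.4 156.5] 61.6
disc 549 med z 0.0231 mean [0.4818 0.2525] rect [483.2 247.8] [66.2 78.1] 5.0 circ [482.  250.2] 41.6
blue1 369 med z 0.0594 mean [ 0.4856 -0.2789] rect [ 486.7 -281.2] [50.6 50.4] 27.1 circ [ 486.9 -281.4] 26.1
turq 351 med z 0.059 mean [ 0.6441 -0.2236] rect [ 646.5 -224.9] [49.3 50.6] 10.1 circ [ 646.6 -225.2] 26.0
blue2 350 med z 0.0596 mean [ 0.4119 -0.158 ] rect [ 412.3 -158.6] [50.8 50. ] 40.7 circ [ 412.4 -159.1] 26.0
green 364 med z 0.0597 mean [ 0.4017 -0.2505] rect [ 402.3 -252.1] [50.2 50. ] 87.5 circ [ 401.7 -252.7] 26.0
speaker 627 med z 0.0515 mean [ 0.4837 -0.3784] rect [ 484.5 -379.9] [66.6 70.1] 85.7 circ [ 484.6 -382.3] 36.0
phone 1594 med z 0.0102 mean [ 0.4109 -0.0347] rect [411.9 -34.7] [ 74.  150.1] 87.0 circ [412.  -34.5] 82.1
```

View pics/foot.png

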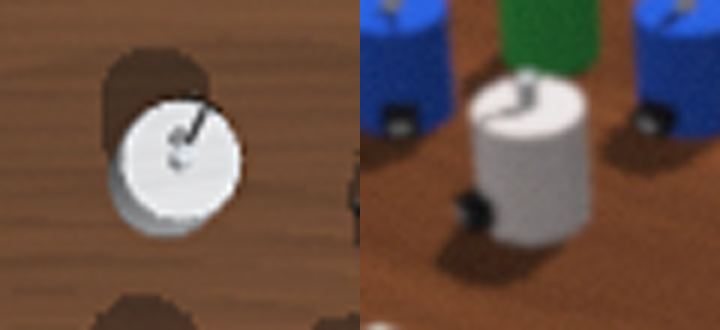

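The crop confirms the aluminium foot: its line runs up and to the right from the pin, and its port agrees in the scene view. I'll refine the line angle and the arm's axis, and check reachability.

```bash
cat >> h.py <<'E'
def line_angle(im,P,c):
    # dark line pixels on the foot's top, 7..24 mm from axis
    g=im.max(2).astype(float); v=P[...,:2]-c; rr=np.hypot(v[...,0],v[...,1])
    m=(P[...,2]>.054)&(P[...,2]<.067)&(rr>.008)&(rr<.024)
    w=np.where(m,np.clip(170-g,0,None),0); s=(w[...,None]*v/np.maximum(rr,1e-3)[...,None]).sum((0,1))
    return np.degrees(np.arctan2(s[1],s[0])), int((w>0).sum()), np.hypot(*s)/w.sum()
def arm_fit(P,d,box,z0):
    # z0: height of the bar's top; bar axis by line fit, eye axis from the outermost 15 mm of the eye
    u0,u1,v0,v1=box; q=P[v0:v1,u0:u1].reshape(-1,3); q=q[(d[v0:v1,u0:u1].ravel()>0)&(abs(q[:,2]-z0)<.007)]
    return q
E
python3 - <<'E'
from h import *
for n,c in(('top',[.525,-.169]),('scene',[.525,-.169])):
    im,d=load(n);P=cloud(n,d); print(n,line_angle(im,P,np.array(c)))
im,d=load('top');P=cloud('top',d)
b=arm_fit(P,d,(216,252,205,225),.036)
vx,vy,x0,y0=cv2.fitLine((b[:,:2]).astype(np.float32),cv2.DIST_HUBER,0,1e-4,1e-4).ravel()
if vy<0: vx,vy=-vx,-vy
dr=np.array([vx,vy]); n=np.array([-vy,vx]); o=np.array([x0,y0]); print('dir',dr,o,np.degrees(np.arctan2(vy,vx)))
e=arm_fit(P,d,(250,285,195,228),.036)[:,:2]; s=(e-o)@dr; w=(e-o)@n
print('eye s min',s.min(), 'w range where wide',w.min(),w.max()); 
from scipy.optimize import minimize_scalar
q=P[195:245,175:285].reshape(-1,3); q=q[q[:,2]>.012]; S=(q[:,:2]-o)@dr; print('s range',S.min(),S.max(),'len',np.ptp(S))
wide=np.abs(w)>.009; print('eye wide centre s',s[wide].min(),s[wide].max())
for nm,lo in (('A',S.min()+.015),('B',S.max()-.218)):
    print(nm,'eye',o+dr*lo,'bal',o+dr*(lo+.11))
f=np.array([.525,-.169])
for a in range(-90,100,15):
    j=r.solve_ik([*f,.05],down(np.radians(a))); print(a,None if j is None else np.round(j,2))
E
```

```text
top (np.float64(-19.05791230781839), 15, np.float64(0.9686840951160645))
scene (np.float64(-9.561338312460014), 3, np.float64(0.6924474234473216))
dir [-0.07676072  0.99704957] [0.4892852  0.15653783] 94.4024
eye s min -0.1026032728799766 w range where wide -0.014205957414734642 0.014504456103204794
s range -0.19217121909205903 0.13071736351199542 len 0.32288858260405445
eye wide centre s -0.09648297566429268 -0.07721476369647248
A eye [ 0.50288499 -0.02011066] bal [0.49444131 0.0895648 ]
B eye [0.49598508 0.06951272] bal [0.4875414  0.17918817]
-90 [-0.45  0.63  1.69 -0.    0.82  1.12]
-75 [-0.45  0.63  1.69 -0.    0.82  0.86]
-60 [-0.45  0.63  1.69 -0.    0.82  0.6 ]
-45 [-0.45  0.63  1.69 -0.    0.82  0.33]
-30 [-0.45  0.63  1.69 -0.    0.82  0.07]
-15 [-0.45  0.63  1.69 -0.    0.82 -0.19]
0 [-0.45  0.63  1.69 -0.    0.82 -0.45]
15 [-0.45  0.63  1.69 -0.    0.82 -0.71]
30 [-0.45  0.63  1.69 -0.    0.82 -0.97]
45 [-0.45  0.63  1.69 -0.    0.82 -1.24]
60 [-0.45  0.63  1.69 -0.    0.82 -1.5 ]
75 [-0.45  0.63  1.69 -0.    0.82 -1.76]
90 [-0.45  0.63  1.69 -0.    0.82 -2.02]
```

```bash
cat >> h.py <<'E'
def proj(n,X):
    m=optics.camera_model(n); rv,_=cv2.Rodrigues(np.array(m['R'],float))
    return cv2.projectPoints(np.asarray(X,float).reshape(-1,1,3),rv,np.array(m['t'],float),np.array(m['K'],float),np.array([m['k1'],0,0,0.]))[0].reshape(-1,2)
def port_angle(T,S,c,show=True):
    """top: darkness along line; scene: dark-blob 3D bearing"""
    gt=cv2.cvtColor(T[0],cv2.COLOR_RGB2GRAY).astype(np.float32)
    rr=np.linspace(.010,.0235,20); A=np.arange(-180,180,1.); sc=[]
    for a in A:
        t=np.radians(a); X=np.stack([c[0]+rr*np.cos(t),c[1]+rr*np.sin(t),0*rr+.06],1); p=proj('top',X).astype(np.float32)
        sc.append(cv2.remap(gt,p[None,:,0],p[None,:,1],cv2.INTER_LINEAR).mean())
    sc=np.array(sc); i=sc.argmin(); w=np.clip(np.median(sc)-20-sc,0,None)*(abs((A-A[i]+180)%360-180)<25)
    at=A[i]+(w*((A-A[i]+180)%360-180)).sum()/w.sum()
    P=cloud('scene',S[1]); v=P[...,:2]-c; rad=np.hypot(v[...,0],v[...,1])
    m=(S[1]>0)&(rad>.024)&(rad<.042)&(P[...,2]>.005)&(P[...,2]<.023)&(S[0].max(2)<70)
    q=v[m]; ap=np.degrees(np.arctan2(*q.mean(0)[::-1])) if len(q) else None
    return at,A[i],sc.min(),np.median(sc),'port',ap,len(q),q.mean(0) if len(q) else None
E
python3 - <<'E'
from h import *
T,S=load('top'),load('scene')
for c in([.525,-.169],[.526,-.169],[.525,-.170]): print(port_angle(T,S,np.array(c)))
P=cloud('scene',S[1]);q=P[185:225,262:296].reshape(-1,3)
print('scene top', np.array(cv2.minEnclosingCircle((q[(q[:,2]>.055)&(q[:,2]<.065)][:,:2]*1000).astype(np.float32))[0]), 'pin',q[q[:,2]>.068].mean(0))
E
```

```text
(np.float64(-25.02852078934033), np.float64(-26.0), np.float32(93.98418), np.float32(224.1944), 'port', np.float64(-16.038115098783994), 31, array([ 0.033141  , -0.00952689]))
(np.float64(-27.564567929662797), np.float64(-28.0), np.float32(95.82402), np.float32(223.8071), 'port', np.float64(-16.510315469578035), 31, array([ 0.032141  , -0.00952689]))
(np.float64(-22.023055603136203), np.float64(-23.0), np.float32(96.0084), np.float32(223.97), 'port', np.float64(-14.428753137766947), 31, array([ 0.033141  , -0.00852689]))
scene top [ 529.41369629 -168.38337708] pin [ 0.7148389  -0.01359891  0.21731492]
```

```bash
python3 - <<'E'
from h import *
f=[.5255,-.169]; a0=-60; q=down(np.radians(a0))
r.reach([*f,.18],q)
print('touch',r.move_straight([*f,.050],q,speed=.12,max_force=15))
command_gripper(.045,40); s=r.read_state(); print(s['grip_width'],s['grip_force'],s['contact_force'],s['eef_pos'])
r.move_straight([*f,.050],down(np.radians(a0+23)),speed=.15) if False else None
j=r.solve_ik([*f,.050],down(np.radians(a0+46.3)))
j0=r.read_state()['joint_positions']; print(np.round(j-j0,3))
for k in (.33,.67,1): r.movej(j0+k*(j-j0))
r.hold(.2); s=r.read_state(); print(s['contact_force'],s['eef_pos'],s['time_s'])
command_gripper(.085); r.move_straight([*f,.18],down(np.radians(a0+46.3)),speed=.2)
r.reach([.44,.12,.2],down(np.radians(4.4)))
T,S=grab('top'),grab('scene'); print(r.read_state()['time_s'])
P=cloud('top',T[1]); m=np.zeros((400,640),bool); m[175:218,338:384]=1
for lo,hi in((.052,.066),(.068,.085)):
    q=P[m&(P[...,2]>lo)&(P[...,2]<hi)]; 
    if len(q): c=np.array(cv2.minAreaRect((q[:,:2]*1000).astype(np.float32))[0])/1000; print(len(q),c)
q=P[m&(P[...,2]>.052)&(P[...,2]<.066)]; c=np.array(cv2.minEnclosingCircle((q[:,:2]).astype(np.float32))[0])
print(c,port_angle(T,S,c)); t=np.array([.7033,-.1])-c; print('want',np.degrees(np.arctan2(t[1],t[0])))
a=cv2.resize(T[0][100:220,300:400],None,fx=5,fy=5,interpolation=cv2.INTER_CUBIC);b=cv2.resize(S[0][190:240,255:305],(300,300),interpolation=cv2.INTER_CUBIC)
o=np.zeros((600,800,3),np.uint8);o[:,:500]=a;o[:300,500:]=b;cv2.imwrite('pics/rot.png',o[...,::-1])
E
```

```text
touch False
0.05108114828903308 42.64966601671972 [-0.90847416 -0.77466406  6.28350593] [ 0.52611332 -0.16942441  0.05083246]
[ 0.     0.001  0.001  0.     0.    -0.808]
[0.62744905 0.48987717 7.29665138] [ 0.52606519 -0.16920193  0.05079833] 5.65
8.15
303 [ 0.52528784 -0.16801936]
14 [ 0.52502435 -0.16735214]
[ 0.52492046 -0.16820405] (np.float64(19.908042936440832), np.float64(20.0), np.float32(94.21245), np.float32(224.51407), 'port', np.float64(21.67260187446943), 38, array([0.03263887, 0.01297051]))
want 20.92453364488077
```

View pics/rot.png

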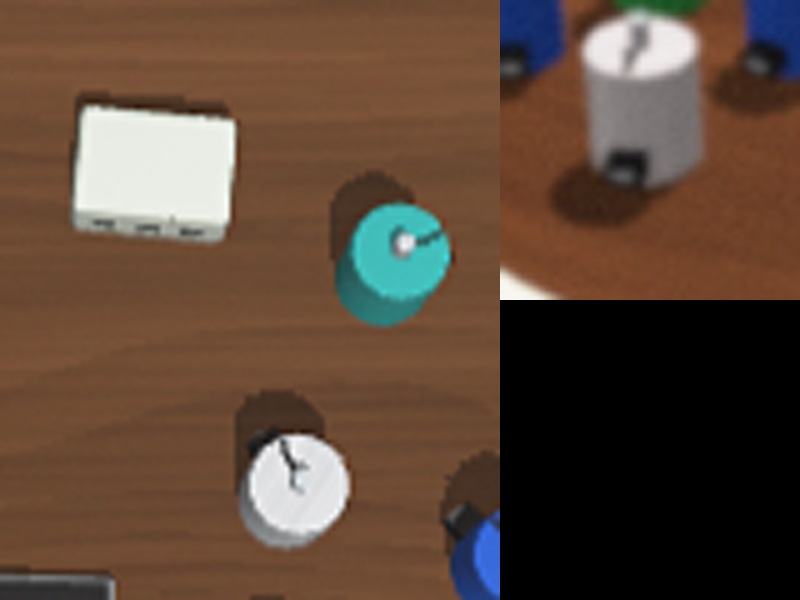

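The foot is at (297,484) in the crop, and its line and port point at the charger. The measured angle is about 20–21.5° against 20.9° wanted, so that step is done. Next I'll pick up the arm at (0.4876, 0.179).

```bash
python3 - <<'E'
from h import *
q=down(np.radians(4.4)); b=np.array([.4876,.1794])
r.reach([*b,.14],q); print('touch',r.move_straight([*b,.034],q,speed=.12,max_force=15))
command_gripper(.006,70); s=r.read_state(); print(s['grip_width'],s['grip_force'],s['eef_pos'],s['contact_force'])
r.move_straight([*b,.154],q,speed=.1); r.hold(.3); s=r.read_state(); print(s['contact_force'],s['torque'],s['grip_width'],s['eef_pos'])
f=np.array([.525,-.168]); e=np.array([.4960,.0697]); g=b+f-e
r.move_straight([*g,.154],q,speed=.12); r.move_straight([*g,.133],q,speed=.06); r.hold(.5)
T,S=grab('top'),grab('scene'); print(r.read_state()['time_s'],r.read_state()['eef_pos'])
a=cv2.resize(T[0][150:240,280:400],(600,450),interpolation=cv2.INTER_CUBIC);cv2.imwrite('pics/ht.png',a[...,::-1])
b=cv2.resize(S[0][140:260,240:400],(800,600),interpolation=cv2.INTER_CUBIC);cv2.imwrite('pics/hs.png',b[...,::-1])
E
```

```text
touch False
0.013175593420654028 69.12811160087585 [0.48786004 0.17947097 0.03432396] [-0.86173075 -0.71086549  4.14120447]
[ 0.06746561 -0.54741574 -3.73674816] [-0.03607138  0.00417581  0.00422351] 0.012851228242237679 [0.48751307 0.17938621 0.15373878]
15.2 [ 0.51662456 -0.05830535  0.13305796]
```

View pics/ht.png

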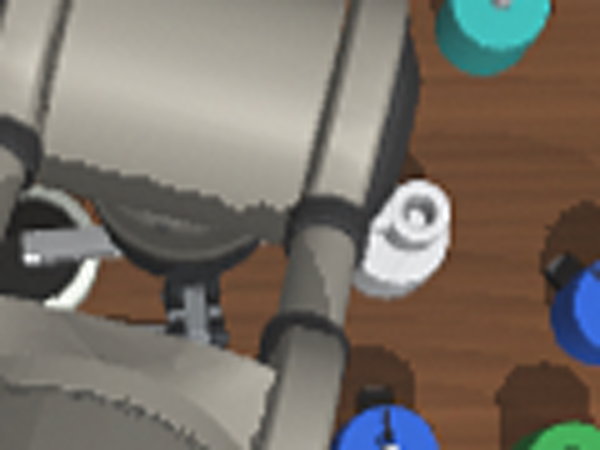

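View pics/hs.png

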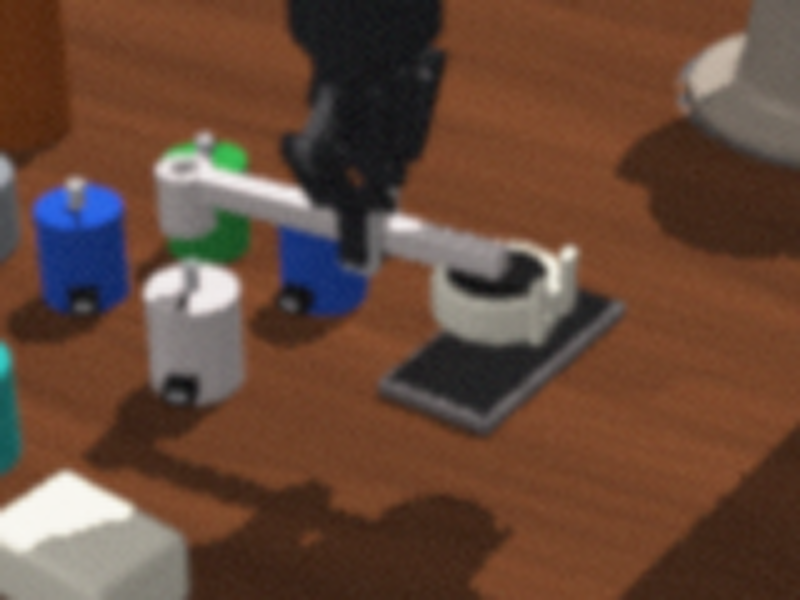

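The top crop shows the eye's hole at about (420,212), partly over the foot. The scene crop shows the arm clear of the pin, with the hole at (185,166). Next I'll check the eye and pin positions and the tilt numerically.

```bash
python3 - <<'E'
from h import *
T,S=load('top'),load('scene')
print('pred hole px top',proj('top',[.525,-.168,.135]),'scene',proj('scene',[.525,-.168,.135]),'seen',(364-.4,192.4-.4),(277-.4,173.2-.4))
o=np.array([.525,-.168]); dr=np.array([-.0768,.997]); n=np.array([-.997,-.0768])
for nm,(im,d) in(('top',T),('scene',S)):
    P=cloud(nm,d); v=P[...,:2]-o; s=v@dr; w=v@n; ok=d>0
    for lo,hi in((-.014,.014),(.02,.05),(.05,.08),(.13,.15),(.16,.21)):
        m=ok&(s>lo)&(s<hi)&(abs(w)<(.006 if lo>0 else .02))&(P[...,2]>.09)&(P[...,2]<.145)
        if m.sum()>3: z=P[m][:,2]; t=m&(P[...,2]>np.percentile(z,60)-.003); print(nm,lo,m.sum(),'topz',np.percentile(z,75).round(4),'w',w[t].mean().round(4))
    m=ok&(np.hypot(v[...,0],v[...,1])<.03)&(P[...,2]>.129)&(P[...,2]<.142)&(s<.012)
    e=P[m][:,:2]; print(nm,'eye top',len(e),'s min',s[m].min(),'w',w[m].min(),w[m].max())
    m=ok&(np.hypot(v[...,0],v[...,1])<.03)&(P[...,2]>.068)&(P[...,2]<.082); print('pin',P[m].mean(0) if m.any() else None)
E
```

```text
pred hole px top [[363.15681071 191.20440633]] scene [[276.4415991  172.96798591]] seen (363.6, 192.0) (276.6, 172.79999999999998)
top -0.014 129 topz 0.1346 w 0.0007
top 0.13 10 topz 0.1348 w 0.0013
top 0.16 82 topz 0.1355 w 0.0001
top eye top 87 s min -0.01474494892460242 w -0.013258428179321338 0.01530572085014598
pin None
scene -0.014 160 topz 0.1329 w -0.004
scene 0.02 33 topz 0.1347 w -0.0003
scene 0.05 27 topz 0.1347 w -0.0013
scene 0.13 23 topz 0.1354 w -0.0007
scene 0.16 58 topz 0.1346 w -0.0007
scene eye top 54 s min -0.01503328664718918 w -0.01757208344344471 0.012936719054761065
pin [ 0.52836816 -0.1668437   0.07264477]
```

```bash
python3 - <<'E'
from h import *
r.move_straight([.5173,-.0583,.130],speed=.03); r.hold(1.0)
s=r.read_state(); print(s['time_s'],s['eef_pos'],s['contact_force'],s['grip_width'],abs(s['dq']).max())
print(r.finish_job())
E
```

```text
16.45 [ 0.51729587 -0.05830518  0.13000101] [-0.64607575  0.45494984 -3.33436937] 0.01272340058894503 0.00241378286535251
the job is handed in; nothing more can be done
None
```

I turned the foot to face the charger (measured to within about 1°) and let go of it. I then handed the job in at 16.5 s, holding the arm level by its balance point, with its hole centred over the pin to about 1 mm and about 21 mm above it.

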